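# Turn the glue hotplate up four clicks by fingertip

### The job

The glue on the hotplate needs more warmth. With a fingertip against one side of its bar, push the hotplate's dial round clockwise exactly four clicks from where it now stands, without running past the fourth click, and leave it at rest in that click. Push lightly, do not grip the dial, and leave the glue pot, jar, bowl and brush pot standing where they are.

Things in the scene. Friction and masses are not known exactly. Their poses are not given: they have to be found in the camera images.
- hotplate: White single-ring table hotplate, fixed (it does not shift): 340 mm deep (its x), 280 mm wide (its y), flat top deck 70 mm above the table. Origin: centre of its underside, at table height. Its front is -x, its left +y, z up; it stands turned up to 0.35 rad from facing the robot. The dark iron ring (155 mm across) fills its rear half, the one dial is in the middle of its front half.
- dial_axis (a point): Point on the dial's vertical turning axis at the deck's surface, 115 mm in front of the hotplate's origin. Its axes are the hotplate's and do not turn with the dial. At 0 clicks the dial's pointer end points along its +y (left), at 4.5 clicks along +x (rear), at 9 along -y; strokes on the deck mark the ten clicks, growing longer clockwise.
- dial (a joint): The dial's turn in rad, growing clockwise seen from above. It rests in a click every 20 deg (0.349 rad), from 0 (off, a stop) to 9 clicks (3.142, a stop), and starts in click 1, 2 or 3. About 0.09 Nm (3 to 4 N at the bar's end) takes it out of a click; past half-way it snaps by itself into the next one, up to 10 deg ahead of the finger, and stays there unheld.
- dial_pointer (a point): Point on top of the bar on the white pointer line (the line marks the pointer end, on the bar's top and end), 30 mm from the dial's axis, 31 mm above the deck.
- dial_push_point (a point): On the bar's side to push for clockwise: 22 mm from the axis towards the pointer end, 22 mm above the deck, 7 mm off the bar's middle. Turns with the dial: +y runs along the bar to the pointer end, +x is the way to push. The black bar crosses the whole dial: 62 mm long, 14 mm wide, upright flat sides from 9 to 31 mm above the deck; under it a round skirt 64 mm across, its top 9 mm above the deck.
- glue_pot: Bystander, loose: lidded steel glue pot, 101 mm across, 82 mm high, with a side handle (reaching 70 mm from its axis), standing on the ring (78 mm above the table). Origin: centre of its underside. Its axis is about 175 mm behind the dial's.
- pigment_jar: Bystander, loose: closed jar 64 mm across, 85 mm high, on the table beside the hotplate's front. Origin: centre of its underside.
- palette_bowl: Bystander, loose: white bowl 110 mm across, 45 mm high, on the table on the other side of the hotplate's front. Origin: centre of its underside.
- brush_pot: Bystander, loose: clay pot 74 mm across and 90 mm high with brushes reaching to 190 mm, on the table to the right of the hotplate's middle (its -y). Origin: centre of its underside.

How it is judged:
At the end, for the whole second after the job is handed in: The dial rests four clicks (80 deg) clockwise of where it started, within a third of a click, and is still; the glue pot stands upright on the ring (distance of dial_pointer from where it was at the start of the episode between 0.03569 and 0.0413 m and value of joint dial above 1.6057 rad and velocity of joint dial between -0.05 and 0.05 rad/s and angle between glue_pot's own z axis and vertical below 0.1 rad and height (world z) of glue_pot above 0.07 m); the robot touches nothing.
It fails at once if the dial is turned past the fourth click (distance of dial_pointer from where it was at the start of the episode above 0.04388 m).
It fails at once if the dial is gripped: the fingers press on both sides of its bar at once (contact force between the fingers and dial_c1 above 1 N and contact force between the fingers and dial_c2 above 1 N).
It fails at once if the dial's bar is pushed with more than 20 N (contact force between anything else and dial_c1 above 20 N or contact force between anything else and dial_c2 above 20 N).
It fails at once if the glue pot is shifted more than 15 mm or lifted (distance of glue_pot from where it was at the start of the episode above 0.015 m or height (world z) of glue_pot above 0.09 m).
It fails at once if the jar, bowl or brush pot is moved more than 20 mm or tipped (distance of any of pigment_jar, palette_bowl, brush_pot from where it was at the start of the episode above 0.02 m or angle between any of pigment_jar, palette_bowl, brush_pot's own z axis and vertical above 0.3 rad).
It also fails if it takes over 48 s, if anything falls off the work surface, if the arm or the gripper's body presses on something with over 40 N, if the wrist force passes 120 N, or if a joint passes its speed limit or range.

### The arm

A 6-joint arm with a two-finger parallel gripper is mounted at the origin on the work surface. World frame = base frame: x ahead of the robot, y to its left, z up, the work surface at z = 0. Lengths are in m, angles in rad, forces in N, time in s.
With the tool pointing down it reaches from about 0.25 to 0.725 m from the base axis. Payload 9.7 kg.
Tool frame: the origin (TCP) lies at the centre of the arm's flange, where the gripper is bolted on; the fingertips stand 173 mm ahead of it and the grasp point (between the pads) lies 155 mm ahead of it (arm.nose_length is the z of the fingertips in the tool frame, in m); z points along the fingers, y is the line along which they close (so a half turn about z gives the same grasp; the last joint's range is limited). The gripper opens to 85 mm and grips with 20 to 120 N. Pads are 22 mm wide; open, the fingers measure 114 mm over their backs; the gripper's body (76 mm by 85 mm) begins 54 mm behind the grasp point. The pads swing forward as they close: fully open they stand 13 mm farther back than shut.
Start: joints at [1.166, 0.087, 0.176, 1.66, 0, 1.571], TCP at [0.217, 0.506, 0.405] pointing down, gripper open.
Joint ranges: [-3.13, 3.13], [-0.85, 1.81], [-1.15, 1.24], [-2.2, 2.28], [-1.44, 1.52], [-3.14, 3.14]. Speed limits (rad/s): [2.22, 2.22, 2.57, 3.14, 3.14, 3.14].

### API

Orientations are given as a rotation vector (axis times angle).
In Python, from cell import sense, optics, job, arm gives the robot as it stands. The module is installed in compiled form; this text tells all that it offers.
- The arm moves only by the tool arm_command, never from a script. Its argument "commands" is a list of rows, each a list of 7 numbers: the turn, a rotation vector about the tool's x, y, z in degrees, then the shift along the tool's x, y, z in units of 30 mm (1.0 is 30 mm), then the finger opening in mm, from 0 to 85.4. In form: [[rx, ry, rz, dx, dy, dz, grip], ...]. A call has 1 to 5 rows; each row shifts and turns the commanded pose from where the row before left it, along the tool's axes as they then stand; what a row does not reach is not made up. A row lasts 1/12 s, in which the tool goes at most 41.7 mm and 7.16 degrees, less where a joint would pass 70% of its speed; a pose out of reach is approached as far as the arm can. A call is refused whole if a number of a shift passes 1 or a number of a turn 7.16, either way. A call with a gripper value outside its range is refused whole. The fingers move at their own pace and stop on an object; the grip force is fixed at half the most. Time passes only in rows, so rows that do not move let the fingers close. It gives the time, the measured TCP pose, the force, the opening and the grip force at its end, in the units of the state.
- sense(): the state, without advancing time (a new reading comes with each control period).
- optics.read_camera(name): name is "scene" or "top" or "wrist"; returns a dict with "pixels" (384x512x3 uint8, red, green, blue), "z_map" (384x512 float32, m along the optical axis (not along the pixel's ray), 0 where there is no reading), "fx", "fy", "cx", "cy" (pixels), "k1" (the pictures are not rectified: a ray, as slopes to the right and down, at radius r is drawn at 1 + k1 r^2 times it, then the intrinsics apply), "pose" (4x4, takes a point from camera to world coordinates); the wrist camera has in their place "mount" (4x4, takes a point from camera to tool coordinates, whose origin is the TCP and whose axes are the flange's). Camera axes: x right, y down, z forward; pixel columns grow to the right and rows downward; lengths in m; the calibration is good to about 2 mm. A picture is of the moment at which its call begins: read the wrist's pose just before it.
- job.job_done(): hands the job in; it is judged then, once.
The state is a dict: "time_s": time; "joints": joint angles; "qd": joint speeds; "joint_torque": joint torques, N m; "position": TCP position; "tool_rot": TCP orientation; "wrist_force": force on the tool from outside, world axes, zero at the start; "wrist_torque": the same for the moment, N m; "finger_gap": opening from 0.0 (shut) to 1.0 (fully open); "gripper_force": force on a finger pad.
Only numpy, scipy, OpenCV 4.12 (cv2) and the standard library are available. Lean on these libraries where they do the work, as an engineer would, in place of code of your own. Each camera call takes 0.05 s, during which the arm holds its last target. There are 200 camera calls.

## Working session

There is one attempt and no reset: what is moved stays moved. The work goes in short steps, Python scripts to look and compute and a tool call to move; the robot and the scene stay as the last step left them, time stands still between calls to the robot, and variables do not carry over. Pictures are saved under pics/ and viewed, at most 10 in all, crops included, and the job is handed in when it is done.

Besides the shell and the picture viewer there is one more tool, called after ">>>" as name(argument=value, ...), one argument or row to a line, values as JSON. arm_command: Moves the arm, as the interface text tells. Its arguments: {"type":"object","properties":{"commands":{"type":"array","items":{"type":"array","items":{"type":"number"}}}},"required":["commands"]}

```bash
mkdir -p pics; cat > h.py <<'E'
import numpy as np, cv2
from cell import sense, optics, job, arm
from scipy.spatial.transform import Rotation as R
def T():
    s=sense(); M=np.eye(4); M[:3,:3]=R.from_rotvec(s['tool_rot']).as_matrix(); M[:3,3]=s['position']; return M
def look(n):
    t=T(); c=optics.read_camera(n); c['P']=c['pose'] if 'pose' in c else t@c['mount']; return c
def ray(c,u,v):
    K=np.array([[c['fx'],0,c['cx']],[0,c['fy'],c['cy']],[0,0,1.]])
    p=cv2.undistortPoints(np.array([[[u,v]]],float),K,np.array([c['k1'],0,0,0,0.]))[0,0]
    return np.array([p[0],p[1],1.])
def onz(c,u,v,z):
    d=c['P'][:3,:3]@ray(c,u,v); o=c['P'][:3,3]; return o+d*(z-o[2])/d[2]
def dep(c,u,v):
    return (c['P']@np.r_[ray(c,u,v)*c['z_map'][int(v),int(u)],1])[:3]
def save(c,n,box=None,k=1):
    im=c['pixels'][:,:,::-1]
    if box: x0,y0,x1,y1=box; im=im[y0:y1,x0:x1]
    cv2.imwrite('pics/'+n,cv2.resize(im,None,fx=k,fy=k,interpolation=cv2.INTER_CUBIC))
E
python3 - <<'E'
from h import *
import pickle
for n in('top','scene'):
    c=look(n); pickle.dump(c,open(n+'.pkl','wb')); save(c,n+'.png',k=1.5); print(n,c['P'].round(3).tolist(),c['fx'],c['k1'])
s=sense();print(s['time_s'],s['position'],s['tool_rot'],arm.nose_length)
E
```

```text
top [[-0.021, -0.993, 0.112, 0.471], [-1.0, 0.022, 0.003, 0.047], [-0.005, -0.112, -0.994, 1.169], [0.0, 0.0, 0.0, 1.0]] 420.4604423165401 -0.10924855032294639
scene [[0.872, 0.36, -0.331, 0.938], [0.489, -0.663, 0.567, -0.546], [-0.015, -0.656, -0.754, 0.837], [0.0, 0.0, 0.0, 1.0]] 347.0389806833137 -0.013827149519462623
0.1 [0.21663334 0.5055528  0.40401914] [-6.31559720e-01 -3.07724046e+00  1.92247045e-03] 0.1734
```

View pics/top.png

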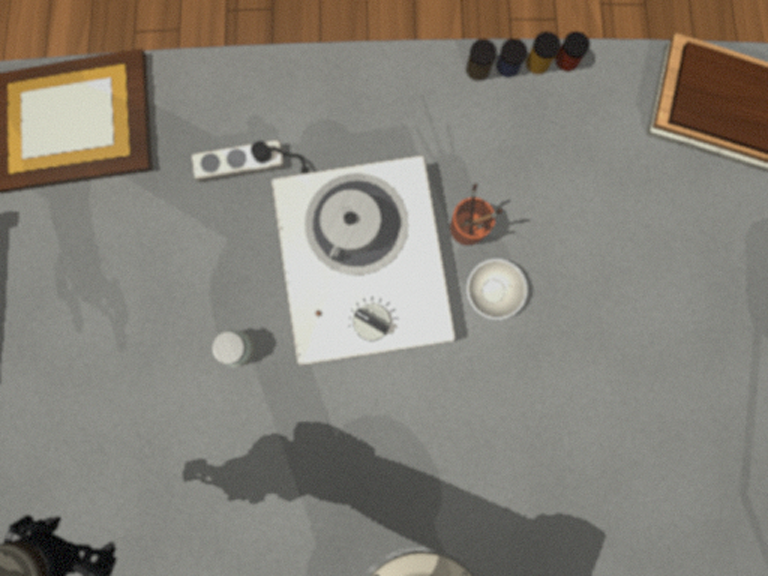

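The top view shows the hotplate with corners at about (273,181), (425,157), (454,341) and (298,362) in the 1.5x picture. The dial is at about (373,321), its bar running from upper left (357,312) to lower right (388,331). The jar is on the left at (230,348), the bowl on the right at (497,289).

```bash
python3 - <<'E'
from h import *
import pickle
c=pickle.load(open('top.pkl','rb'))
k=1/1.5
C=[onz(c,u*k,v*k,.07) for u,v in((273,181),(425,157),(454,341),(298,362))]
for p in C:print(p.round(4))
RL,RR,FR,FL=C
ctr=sum(C)/4; fx=(RL+RR-FL-FR);yaw=np.arctan2(fx[1],fx[0]); fy=(RL+FL-RR-FR); yaw2=np.arctan2(-fy[0],fy[1])
print('ctr',ctr,'yaw',yaw,yaw2)
for y in(yaw,yaw2):print('dial axis',ctr-.115*np.array([np.cos(y),np.sin(y),0]))
for n,(u,v),z in(('dial',(373,321),.09),('barA',(357,312),.101),('barB',(388,331),.101),('jar',(230,348),.085),('bowl',(497,289),.045),('pot',(350,218),.16)):print(n,onz(c,u*k,v*k,z).round(4))
save(c,'dialtop.png',(210,185,290,245),10)
E
```

```text
[0.7915 0.2477 0.07  ]
[ 0.8293 -0.0271  0.07  ]
[ 0.4978 -0.0679  0.07  ]
[0.4671 0.2041 0.07  ]
ctr [0.64643181 0.08918261 0.07      ] yaw 0.12786642319894284 0.12458621348018542
dial axis [0.53237064 0.07451801 0.07      ]
dial axis [0.53232315 0.07489223 0.07      ]
dial [0.5346 0.0718 0.09  ]
barA [0.5498 0.0985 0.101 ]
barB [0.5165 0.0465 0.101 ]
jar [0.4932 0.3199 0.085 ]
bowl [ 0.5897 -0.151   0.045 ]
pot [0.6995 0.1046 0.16  ]
```

View pics/dialtop.png

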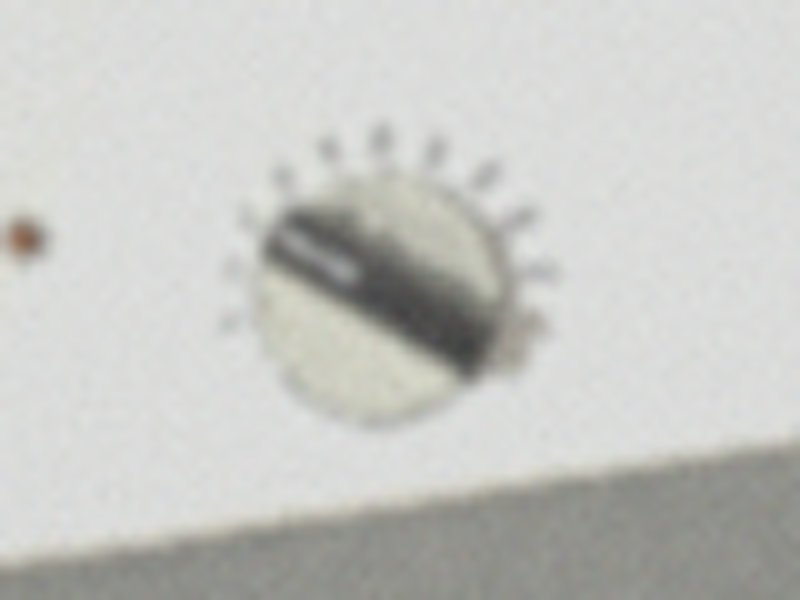

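The bar points up-left, with its white line at the upper-left end. In world axes its direction is about 57°, against 97° for hotplate-left, so the dial stands in click 2 and the goal is click 6. I'll shut the fingers and move above the push side.

>>> arm_command(
  commands=[
    [0,0,0,-0.95,-0.54,0,0],
    [0,0,0,-0.95,-0.54,0,0],
    [0,0,0,-0.95,-0.54,0,0],
    [0,0,0,-0.95,-0.54,0,0],
    [0,0,0,-0.95,-0.54,0,0],
  ],
)

```text
time_s: 0.52
position: [0.3162, 0.3737, 0.4044]
tool_rot: [-0.631, -3.077, 0.001]
wrist_force: [0.9, -0.1, -0.0]
finger_gap: 0.299
gripper_force: 0.0
```

>>> arm_command(
  commands=[
    [0,0,0,-0.95,-0.54,0,0],
    [0,0,0,-0.95,-0.54,0,0],
    [0,0,0,-0.95,-0.54,0,0],
    [0,0,0,-0.95,-0.54,0,0],
    [0,0,0,-0.95,-0.54,0,0],
  ],
)

```text
time_s: 0.93
position: [0.4154, 0.2429, 0.4045]
tool_rot: [-0.631, -3.077, 0.0]
wrist_force: [0.6, 1.6, 0.1]
finger_gap: -0.003
gripper_force: 0.0
```

>>> arm_command(
  commands=[
    [0,0,0,-0.95,-0.54,0,0],
    [0,0,0,-0.95,-0.54,0,0],
    [0,0,5,-0.95,-0.54,0.5,0],
    [0,0,5,-0.8,-0.4,0.5,0],
    [0,0,0,0,0,0.5,0],
  ],
)

```text
time_s: 1.35
position: [0.4917, 0.141, 0.3585]
tool_rot: [0.911, 3.006, -0.001]
wrist_force: [-0.1, -0.4, 0.4]
finger_gap: 0.003
gripper_force: 0.0
```

```bash
cat >> h.py <<'E'
AX=np.array([0.5333,0.0735])
def st(ax=None):
    ax=AX if ax is None else ax
    s=sense();t=T();xa=np.degrees(np.arctan2(t[1,0],t[0,0]))
    d=t[:2,3]-ax; a=np.radians(xa-90); p=np.array([np.cos(a),np.sin(a)]);m=np.array([np.sin(a),-np.cos(a)])
    tip=t[:3,3]+t[:3,2]*arm.nose_length
    print('t',round(s['time_s'],2),'tip',tip.round(4),'xang',xa.round(2),'zax',t[:3,2].round(3),'along_p,m',((tip[:2]-ax)@p).round(4),((tip[:2]-ax)@m).round(4),'F',np.round(s['wrist_force'],2),'Mz',round(s['wrist_torque'][2],3),'gap',s['finger_gap'],'q',np.round(s['joints'],2))
    return t
E
python3 - <<'E'
from h import *
import pickle
st(); c=look('wrist'); pickle.dump(c,open('w1.pkl','wb')); save(c,'w1.png',k=1.5); print(c['mount'].round(3).tolist())
E
```

```text
t 1.35 tip [0.4917 0.1408 0.1851] xang 146.29 zax [ 0.    -0.001 -1.   ] along_p,m 0.0329 -0.0719 F [-0.09 -0.44  0.4 ] Mz 0.059 gap 0.003189636588765894 q [ 0.28 -0.02 -0.02  1.57 -0.    0.87]
[[0.0, -0.959, -0.282, 0.071], [1.0, 0.0, -0.0, -0.0], [0.0, -0.282, 0.959, 0.031], [0.0, 0.0, 0.0, 1.0]]
```

View pics/w1.png

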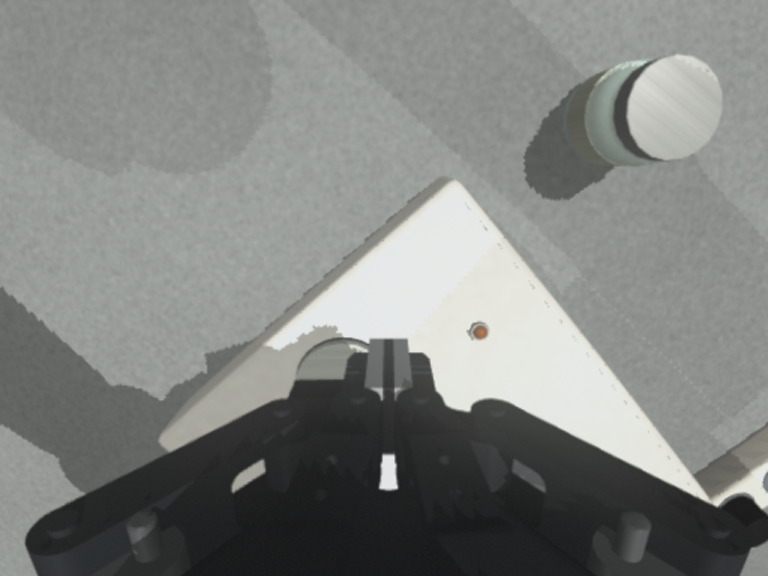

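The wrist picture shows the fingers at (388,360) hiding the dial, since the camera sits on the tool's +x side. I'll move past the dial so the camera sees it from close by.

>>> arm_command(
  commands=[
    [0,0,0,-0.9,0,0,0],
    [0,0,0,-0.9,0,0,0],
    [0,0,0,-0.9,0,0,0],
    [0,0,0,-0.9,0,0,0],
    [0,0,0,0,0,0,0],
  ],
)

```text
time_s: 1.82
position: [0.5826, 0.0834, 0.3587]
tool_rot: [-0.899, -3.01, 0.001]
wrist_force: [0.9, 0.2, 0.2]
finger_gap: -0.002
gripper_force: 0.0
```

```bash
python3 - <<'E'
from h import *
import pickle
st(); c=look('wrist'); pickle.dump(c,open('w2.pkl','wb')); save(c,'w2.png',k=1.5)
E
```

```text
t 1.82 tip [0.5825 0.0833 0.1853] xang 146.75 zax [-0.    -0.001 -1.   ] along_p,m 0.0352 0.0358 F [0.95 0.21 0.18] Mz -0.042 gap -0.0024579165860876507 q [ 0.14  0.17  0.18  1.58 -0.    0.72]
```

View pics/w2.png

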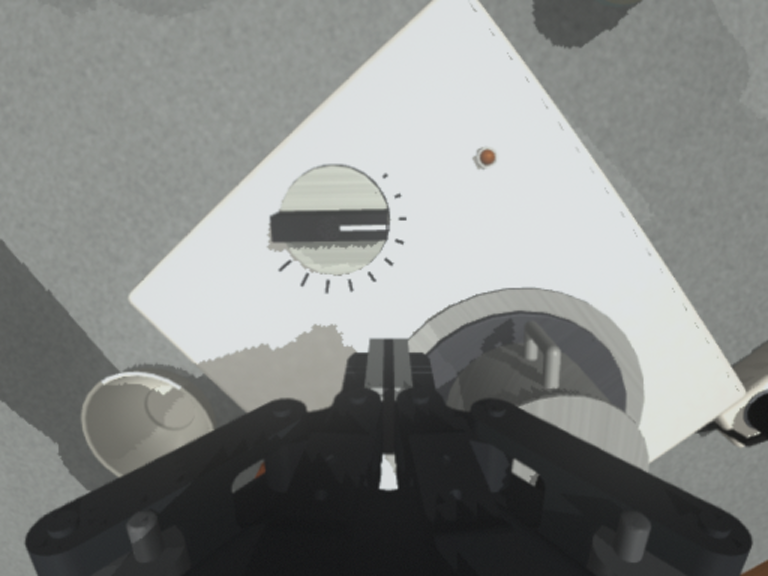

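The wrist picture shows the dial clearly: skirt circle centred near (333,220), bar with white line from (340,228) to (386,228). It points at the third stroke (402,218), which confirms click 2. The glue pot is at (560,430), and the shut fingertips reach up to v=339, from u=370 to 410.

```bash
python3 - <<'E'
from h import *
import pickle
c=pickle.load(open('w2.pkl','rb'));k=1/1.5
print(c['fx'])
f=lambda u,v,z:onz(c,u*k,v*k,z)
cl=f(278,220,.079);cr=f(390,220,.079);ct=f(333,164,.079);cb=f(333,276,.079)
print('skirt',cl,cr,ct,cb,(cl+cr)/2,(ct+cb)/2)
a,b=f(340,228,.101),f(386,228,.101); d=b-a; print('line',a,b,np.linalg.norm(d),'ang',np.degrees(np.arctan2(d[1],d[0])))
print('line mid',f(272,227,.101),f(389,224.5,.101))
st_=[f(u,v,.07) for u,v in((385,176),(397,195),(402,218),(399,241),(389,261),(373,277),(350,285),(327,286),(305,280),(285,267))]
ax=(cl+cr)/4+(ct+cb)/4
for p in st_: e=p-ax; print(np.degrees(np.arctan2(e[1],e[0])).round(1),np.hypot(*e[:2]).round(4))
P=np.array([p[:2] for p in st_])
print('pot-dial dist')
# tip points in tool frame, via depth
z=c['z_map']
for u,v in((389,341),(389,350),(389,360),(389,380),(372,345),(408,345),(350,360),(430,360),(375,370),(400,370)):
    uu,vv=u*k,v*k; q=c['mount']@np.r_[ray(c,uu,vv)*z[int(vv),int(uu)],1]; print(u,v,(q[:3]*1000).round(1))
save(c,'dial2.png',(170,100,280,200),7)
E
```

```text
289.1169900840385
skirt [0.51750022 0.04967424 0.079     ] [0.55302877 0.10363831 0.079     ] [0.50941641 0.0942345  0.079     ] [0.56236549 0.05696666 0.079     ] [0.5352645  0.07665628 0.079     ] [0.53589095 0.07560058 0.079     ]
line [0.53943648 0.08098311 0.101     ] [0.55272587 0.10123475 0.101     ] 0.02422265350267796 ang 56.72657802110234
line mid [0.51915854 0.05120347 0.101     ] [0.55204167 0.10356818 0.101     ]
96.7 0.0387
77.5 0.0392
57.3 0.0397
37.2 0.0404
17.8 0.0412
-1.6 0.0423
-22.5 0.0419
-42.1 0.0424
-61.1 0.0429
-80.4 0.0436
pot-dial dist
389 341 [ 10.7   0.2 167.1]
389 350 [ 11.1   0.2 159. ]
389 360 [1.080e+01 1.000e-01 1.526e+02]
389 380 [1.070e+01 1.000e-01 1.401e+02]
372 345 [ 10.8  -5.5 163.6]
408 345 [-44.8  12.6 285.2]
350 360 [  6.9 -12.7 160.2]
430 360 [  6.5  13.7 161.1]
375 370 [ 10.9  -4.  145.8]
400 370 [ 10.8   3.4 146. ]
```

View pics/dial2.png

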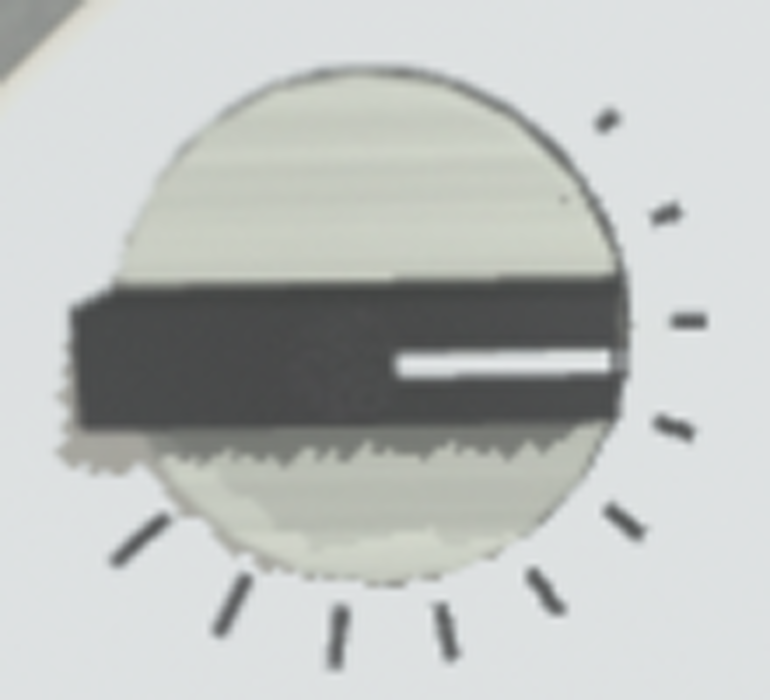

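Enlarged, the bar's top spans u = 78 to 612 with its centre line along v≈366, and the white end is on the right, towards the third stroke. Next I combine the bar's centre with the skirt's.

```bash
python3 - <<'E'
from h import *
import pickle
c=pickle.load(open('w2.pkl','rb'))
f=lambda u,v,z:onz(c,170+u/7,100+v/7,z)
a,b=f(78,370,.101),f(612,362,.101);print(a,b,(a+b)/2,np.linalg.norm(b-a),np.degrees(np.arctan2(*(b-a)[1::-1])))
K=[f(115,320,.079),f(628,320,.079),f(370,67,.079),f(370,582,.079)];print(sum(K)/4,np.linalg.norm(K[0]-K[1]),np.linalg.norm(K[2]-K[3]))
E
```

```text
[0.5200451 0.0503364 0.101    ] [0.55257727 0.10142224 0.101     ] [0.53631119 0.07587932 0.101     ] 0.060564885228073836 57.51045070955383
[0.53542029 0.0769101  0.079     ] 0.06335222330850636 0.06375576388842741
```

>>> arm_command(
  commands=[
    [0,0,-0.4,0.75,-0.14,0,0],
    [0,0,0,0.75,-0.14,0,0],
    [0,0,0,0.67,0,0,0],
    [0,0,0,0,0,0.8,0],
    [0,0,0,0,0,0.8,0],
  ],
)

```text
time_s: 2.28
position: [0.5196, 0.1148, 0.3132]
tool_rot: [0.882, 3.012, 0.003]
wrist_force: [0.7, 0.2, -0.4]
finger_gap: 0.002
gripper_force: 0.0
```

```bash
sed -i 's/^AX=.*/AX=np.array([0.5360,0.0762])/' h.py; python3 -c "
from h import *
st()"
```

```text
t 2.28 tip [0.5202 0.115  0.1398] xang 147.36 zax [ 0.004  0.001 -1.   ] along_p,m 0.0241 -0.0342 F [ 0.68  0.17 -0.38] Mz -0.033 gap 0.0019198139102795068 q [ 0.22  0.03 -0.06  1.48  0.    0.79]
```

>>> arm_command(
  commands=[
    [0,0,0,0,0,0.6,0],
    [0,0,0,0,0,0.6,0],
    [0,0,0,0,0,0.5,0],
    [0,0,0,0,0,0,0],
    [0,0,0,0,0,0,0],
  ],
)

```text
time_s: 2.7
position: [0.5201, 0.1139, 0.2608]
tool_rot: [-0.885, -3.013, 0.001]
wrist_force: [0.1, -0.1, -0.2]
finger_gap: 0.0
gripper_force: 0.0
```

```bash
python3 -c "
from h import *
st()"
```

```text
t 2.7 tip [0.5199 0.1139 0.0874] xang 147.28 zax [-0.001 -0.    -1.   ] along_p,m 0.023 -0.0339 F [ 0.13 -0.07 -0.19] Mz 0.042 gap 6.544414114245577e-05 q [ 0.22  0.04 -0.15  1.38  0.    0.79]
```

>>> arm_command(
  commands=[
    [0,0,0,-0.15,0,0.05,0],
    [0,0,0,-0.15,0,0,0],
    [0,0,0,-0.12,0,0,0],
    [0,0,0,-0.05,0,0,0],
    [0,0,0,0,0,0,0],
  ],
)

```text
time_s: 3.12
position: [0.5331, 0.1055, 0.2597]
tool_rot: [0.887, 3.014, 0.001]
wrist_force: [-0.1, -0.7, 0.1]
finger_gap: 0.002
gripper_force: 0.3
```

```bash
python3 -c "
from h import *
st()"
```

```text
t 3.12 tip [0.5332 0.1056 0.0863] xang 147.19 zax [ 0.     0.001 -1.   ] along_p,m 0.0232 -0.0183 F [-0.13 -0.66  0.08] Mz -0.045 gap 0.002158175664216055 q [ 0.2   0.06 -0.13  1.38  0.    0.77]
```

>>> arm_command(
  commands=[
    [0,0,0,-0.03,0,0,0],
    [0,0,0,-0.03,0,0,0],
    [0,0,0,0,0,0,0],
  ],
)

```text
time_s: 3.37
position: [0.5342, 0.1049, 0.2594]
tool_rot: [-0.886, -3.014, -0.001]
wrist_force: [-1.8, 2.9, 2.8]
finger_gap: 0.0
gripper_force: 1.9
```

```bash
python3 -c "
from h import *
st()"
```

```text
t 3.37 tip [0.5342 0.1051 0.086 ] xang 147.22 zax [-0.     0.001 -1.   ] along_p,m 0.0233 -0.0171 F [-1.76  2.85  2.78] Mz -0.034 gap 0.00033982805568009625 q [ 0.19  0.07 -0.13  1.38  0.    0.77]
```

Contact is at m≈-17.5 mm, as expected. Now I sweep around the axis, turning the tool with the bar.

>>> arm_command(
  commands=[
    [0,0,4,-0.056,0.039,0,0],
    [0,0,4,-0.056,0.039,0,0],
    [0,0,4,-0.056,0.039,0,0],
    [0,0,4,-0.056,0.039,0,0],
    [0,0,4,-0.056,0.039,0,0],
  ],
)

```text
time_s: 3.78
position: [0.5442, 0.1037, 0.259]
tool_rot: [-1.401, -2.811, 0.001]
wrist_force: [-3.5, 1.5, 2.1]
finger_gap: -0.0
gripper_force: 1.7
```

```bash
python3 -c "
from h import *
st()
c=look('scene'); save(c,'s1.png',(100,100,400,325),2.6)"
```

```text
t 3.78 tip [0.544  0.1037 0.0856] xang 127.01 zax [-0.001 -0.    -1.   ] along_p,m 0.0229 -0.0171 F [-3.49  1.47  2.15] Mz -0.01 gap -0.0004185678927466318 q [ 0.19  0.09 -0.1   1.38  0.    1.11]
```

View pics/s1.png

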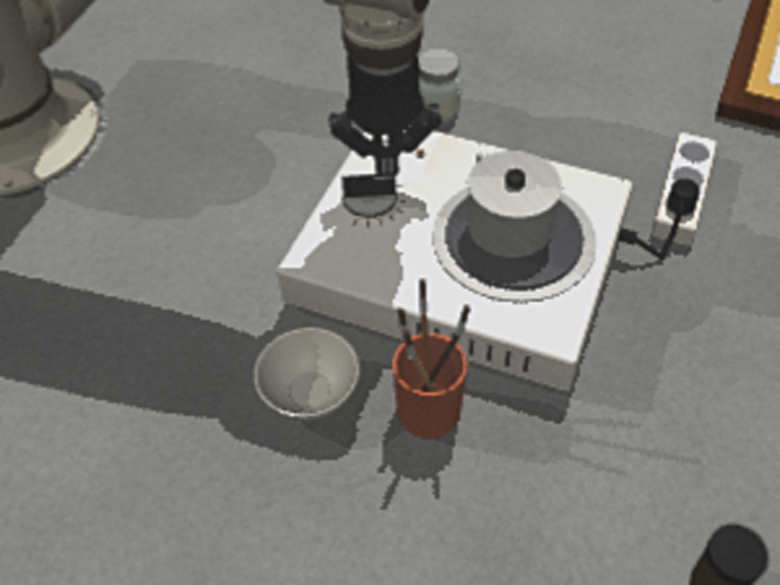

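The scene view shows the fingertip at (385,170) behind the bar, which has turned about one click; nothing else has shifted. I'll carry on.

>>> arm_command(
  commands=[
    [0,0,4,-0.056,0.039,0,0],
    [0,0,4,-0.056,0.039,0,0],
    [0,0,4,-0.056,0.039,0,0],
    [0,0,4,-0.056,0.039,0,0],
    [0,0,4,-0.056,0.039,0,0],
  ],
)

```text
time_s: 4.25
position: [0.5534, 0.0993, 0.259]
tool_rot: [-1.866, -2.527, 0.0]
wrist_force: [-1.9, 2.5, 0.6]
finger_gap: 0.001
gripper_force: 1.7
```

```bash
python3 -c "
from h import *
st()"
```

```text
t 4.25 tip [0.5533 0.0993 0.0856] xang 107.11 zax [-0.001  0.    -1.   ] along_p,m 0.0233 -0.017 F [-1.9   2.52  0.6 ] Mz -0.085 gap 0.0010452870748920268 q [ 0.18  0.11 -0.08  1.38  0.    1.45]
```

>>> arm_command(
  commands=[
    [0,0,4,-0.056,0.039,0,0],
    [0,0,4,-0.056,0.039,0,0],
    [0,0,4,-0.056,0.039,0,0],
    [0,0,4,-0.056,0.039,0,0],
    [0,0,4,-0.056,0.039,0,0],
  ],
)

```text
time_s: 4.67
position: [0.5606, 0.092, 0.259]
tool_rot: [-2.276, -2.165, -0.0]
wrist_force: [-2.2, 3.3, 0.6]
finger_gap: -0.002
gripper_force: 1.7
```

```bash
python3 -c "
from h import *
st()"
```

```text
t 4.67 tip [0.5606 0.0921 0.0856] xang 87.12 zax [-0.  0. -1.] along_p,m 0.0237 -0.0171 F [-2.19  3.32  0.59] Mz -0.006 gap -0.002342299941359262 q [ 0.16  0.12 -0.07  1.38  0.    1.78]
```

>>> arm_command(
  commands=[
    [0,0,3,-0.042,0.03,0,0],
    [0,0,3,-0.042,0.03,0,0],
    [0,0,2,-0.028,0.02,0,0],
    [0,0,0,0,0,0,0],
  ],
)

```text
time_s: 5.0
position: [0.5628, 0.0881, 0.259]
tool_rot: [2.42, 2.002, -0.001]
wrist_force: [-0.7, 0.1, -0.4]
finger_gap: -0.003
gripper_force: 0.0
```

>>> arm_command(
  commands=[
    [0,0,2,-0.028,0.02,0,0],
    [0,0,0,0,0,0,0],
  ],
)

```text
time_s: 5.17
position: [0.5632, 0.0872, 0.2591]
tool_rot: [2.454, 1.96, -0.0]
wrist_force: [-0.2, 0.8, -0.3]
finger_gap: -0.003
gripper_force: 0.0
```

>>> arm_command(
  commands=[
    [0,0,2,-0.028,0.02,0,0],
    [0,0,0,0,0,0,0],
  ],
)

```text
time_s: 5.33
position: [0.5635, 0.0864, 0.2591]
tool_rot: [2.488, 1.918, -0.0]
wrist_force: [-0.6, -0.7, 0.6]
finger_gap: 0.002
gripper_force: 0.0
```

```bash
python3 -c "
from h import *
st()"
```

```text
t 5.33 tip [0.5636 0.0863 0.0857] xang 75.25 zax [ 0. -0. -1.] along_p,m 0.0241 -0.0168 F [-0.6  -0.67  0.65] Mz 0.006 gap 0.0018417941741754728 q [ 0.15  0.13 -0.06  1.38 -0.    1.98]
```

The force dropped to nothing, so it has snapped ahead. I'll back off and lift clear.

>>> arm_command(
  commands=[
    [0,0,0,0.4,0,0,0],
    [0,0,0,0.6,0,0,0],
    [0,0,0,0,0,-1,0],
    [0,0,0,0,0,-1,0],
    [0,0,0,0,0,-1,0],
  ],
)

```text
time_s: 5.75
position: [0.5711, 0.1165, 0.3498]
tool_rot: [-2.486, -1.921, 0.002]
wrist_force: [1.4, 0.8, 0.8]
finger_gap: -0.003
gripper_force: 0.0
```

>>> arm_command(
  commands=[
    [0,0,0,1,0,-1,0],
    [0,0,0,1,0,0,0],
    [0,0,0,1,0,0,0],
    [0,0,0,1,0,0,0],
    [0,0,0,0,0,0,0],
  ],
)

```text
time_s: 6.17
position: [0.6022, 0.236, 0.3775]
tool_rot: [-2.483, -1.924, -0.001]
wrist_force: [0.7, -1.0, -0.2]
finger_gap: 0.001
gripper_force: 0.0
```

```bash
python3 -c "
from h import *
c=look('top'); save(c,'t2.png',(210,185,290,245),8)
st()"
```

```text
t 6.22 tip [0.6017 0.2341 0.2041] xang 75.51 zax [-0.001 -0.    -1.   ] along_p,m 0.0241 -0.1694 F [ 0.1  -0.32  0.76] Mz 0.002 gap -0.0014301185659082232 q [0.37 0.32 0.39 1.65 0.   2.19]
```

View pics/t2.png

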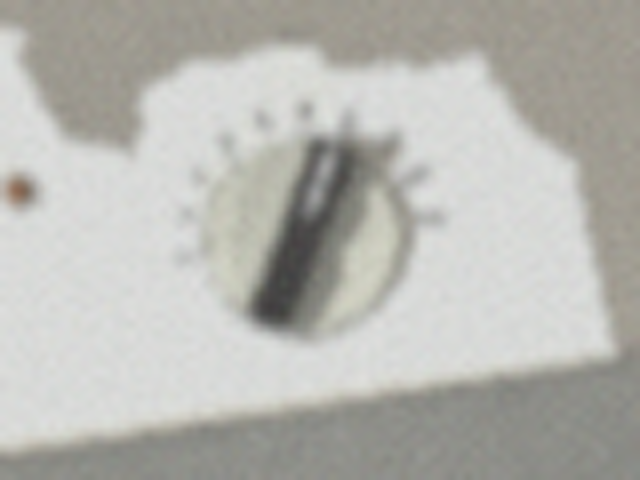

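The bar now runs from (270,318) to the white end at (333,145), about 21° right of straight ahead. It points at the seventh stroke (348,118), which is click 6, four clicks on from click 2.

```bash
python3 -c "
from h import *
print(job.job_done())"
```

```text
the job is handed in; nothing more can be done
None
```

I pushed the dial four clicks clockwise, from click 2 to click 6. The last top-camera picture shows it in click 6 with the arm clear of it. I handed the job in at about 6 s and saw nothing else disturbed, though no verdict came back.

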